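Image two culture dishes on the x-y stage of a filter-wheel viewer

ROBOT

A 6-joint arm with a two-finger parallel gripper is mounted at the origin on a cart in front of the work surface, level with it; the furniture and walls round the work are solid. World frame = base frame: x ahead of the robot, y to its left, z up, the work surface at z = 0. Lengths are in mm, angles in rad, forces in N, time in s.
With the tool pointing down it reaches from about 375 to 900 mm from the base axis. Payload 3.1 kg.
Tool frame: the origin (TCP) lies at the very end of the fingers, on their centre line; the grasp point (between the pads) lies 19 mm behind it; z points along the fingers, y is the line along which they close (so a half turn about z gives the same grasp; the last joint's range is limited). The gripper opens to 87 mm and grips with 3 to 60 N. Pads are 19 mm wide; open, the fingers measure 117 mm over their backs; the gripper's body (75 mm by 190 mm) begins 51 mm behind the grasp point.
Start: joints at [-1.375, 0.527, 1.433, -0, 1.181, -0.178], TCP at [228.825, -581.58, 222.548] pointing down, gripper open.
Joint ranges: [-3.08, 3.08], [-0.75, 2.2], [0.22, 2.44], [-1.43, 4.57], [0, 2.65], [-2.85, 2.85]. Speed limits (rad/s): [2.79, 2.79, 3.14, 3.14, 3.14, 3.14].

INTERFACE

Orientations are given as [roll, pitch, yaw] about the fixed x, y, z axes, in that order (R = Rz(yaw) Ry(pitch) Rx(roll)).
In Python, from bench import arm gives the robot as it stands.
- The arm moves only by the tool arm_command, never from a script. Its argument "motion" is a list of rows, each a list of 7 numbers: the shift along the tool's x, y, z in m, then the turn, a rotation vector about the tool's x, y, z in rad, then the gripper's target within -1 to 1 (shut at 1, half-way at 0, fully open at -1). A call has exactly 5 rows; each row is the pose to reach, as a shift and turn from the pose commanded when the call began, along the tool's axes at that moment; what a row does not reach only later rows make up. A row lasts 1/8 s, in which the tool goes at most 62.5 mm and 10.7 degrees, less where a joint would pass 70% of its speed; a pose out of reach is approached as far as the arm can. A call with a gripper value outside its range is refused whole. The fingers move at their own pace and stop on an object; "grip_force" is the grip in N (left out, the last holds). Time passes only in rows, so rows that repeat a pose let the fingers close, or fill a call up. It gives the time, the measured TCP pose, the force, the opening and the grip force at its end, in the units of the state.
- arm.observe(): the state, without advancing time (a new reading comes with each control period).
- arm.capture(name): name is "scene" or "top" or "wrist"; returns a dict with "frame" (384x512x3 uint8, red, green, blue), "z_map" (384x512 float32, mm along the optical axis (not along the pixel's ray), 0 where there is no reading), "camera_matrix" (3x3 intrinsics, pixels), "extrinsics" (4x4, takes a point from world to camera coordinates). Camera axes: x right, y up, looking along -z (the intrinsics and any distortion apply to the point x, -y, -z); pixel columns grow to the right and rows downward; lengths in mm; the calibration is good to about 2 mm. A picture is of the moment at which its call begins.
- arm.sign_off(): hands the job in; it is judged then, once.
The state is a dict: "t": time; "q": joint angles; "joint_velocities": joint speeds; "joint_torque": joint torques, N m; "tool_pos": TCP position; "tool_rot": TCP orientation; "ft_force": force on the tool from outside, world axes, zero at the start; "moment": the same for the moment, N m; "opening": finger opening in mm; "finger_force": force on a finger pad.
Only numpy, scipy, OpenCV 4.12 (cv2) and the standard library are available. Lean on these libraries where they do the work, as an engineer would, in place of code of your own. Each camera call takes 0.05 s, during which the arm holds its last target. There are 200 camera calls.

TASK

Set up the dish viewer and take its two pictures: turn the filter wheel on the sloping console until the green filter fills the fixed window, then slide the dish carrier by its slanting handle until the red dish is centred under the lens and keep it still there for a good second. Then bring the blue dish centred under the lens, leave it there with the green filter still in the window, and let go; keep all dishes in their nests and do not disturb the bottles and the timer standing around.

Things in the scene. Friction and masses are not known exactly. Their poses are not given: they have to be found in the camera images.
- viewer: White instrument, fixed. Frame: origin on the worktop straight below the lens, x level away from the operator, y left, z up. Base 182x284 mm, 16 mm high. Right (y -0.19 to -0.084): console with face sloping 24 deg up away from the operator, behind it a tower (x 0 to 0.066, 185 mm high). Its arm (x -0.02 to 0.045, z 0.142 to 0.18) holds the head over the origin, 60 mm across, z 0.128 to 0.226.
- lens (a point): Tip of the fixed lens: slim steel cone below the camera head, 75 mm above the worktop, 16 mm above the dishes. It does not move. A hand held upright at the carrier's handle can meet the head above the lens when the carrier is pushed in; one leaning as the handle does clears it.
- slide_fb (a joint): Lower slide, m: moves the carrier along the viewer's x. 0 = drawn out towards the operator for loading, carrier centre 30 mm in front of the lens (the start); grows away from the operator, up to 0.064; at 0.03 the carrier's centre is level with the lens. Friction about 1.5 N, slight damping; stays where it is left.
- carrier (a joint): Upper slide, m: moves the carrier along the viewer's y (positive = left), -0.032 to 0.032; 0: centre level with the lens. Same friction. The carrier is a dark plate 94x94 mm, top 54 mm above the worktop, with 2x2 nests, 42 mm apart both ways. Both slides follow the handle at once; carrier and dishes move exactly as it does.
- handle (a point): Middle of the black round grip (19 mm across, 40 mm long) of the carrier's handle, 75 mm in front and 47 mm left of the carrier's centre, 86 mm above the worktop; 20 mm below the grip's top, 48 mm above its foot along its axis, which leans 30 deg from vertical to the operator's front left (up along (-0.35, 0.35, 0.87) in the viewer's frame). Axes as the viewer's.
- wheel (a joint): Filter wheel's turn, rad: 0 = green filter exactly in the window; grows anticlockwise looking down on the sloping face; stops at -1.7 and 1.7; starts between 0.6 and 1.3. No clicks; friction about 0.06 N m; stays where left. Black disc 92 mm across with six round 20 mm filters, 60 deg apart, 33 mm from the axis (anticlockwise: green, amber, white, black, violet, pink).
- wheel_grip (a point): On the wheel's axis, in its grey bar grip (36 mm long, 14 mm thick, 41 mm tall), 13 mm below its top and 30 mm above the disc. z: out of the face along the axis, leaning 24 deg from vertical towards the operator; x: along the bar (points up the slope to the window when green is in it; a white line marks that end); y: across the bar. Turns with the wheel.
- green_filter (a point): Centre of the wheel's green filter, 20 mm across.
- window (a point): Centre of the fixed window, a square aluminium frame with a 20 mm opening over the uphill rim of the wheel, 12 mm above the console's face. To the right of the console, some 0.12 to 0.18 m from the wheel's axis, stands a tall fixed analyser (not part of the job).
- dish_red: 35 mm round culture dish, 11 mm tall, loose in one of the carrier's four nests (6 mm deep, about 1 mm play); origin at the centre of its underside. Red.
- dish_blue: 35 mm round culture dish, 11 mm tall, loose in one of the carrier's four nests (6 mm deep, about 1 mm play); origin at the centre of its underside. Blue.
- dish_pale0: 35 mm round culture dish, 11 mm tall, loose in one of the carrier's four nests (6 mm deep, about 1 mm play); origin at the centre of its underside. Pale straw; not needed.
- dish_pale1: 35 mm round culture dish, 11 mm tall, loose in one of the carrier's four nests (6 mm deep, about 1 mm play); origin at the centre of its underside. Pale straw; not needed.
- reagent_blue_cap: blue-capped white reagent bottle, 62 mm wide, 125 mm tall; origin at its foot
- reagent_black_cap: black-capped amber reagent bottle, 48 mm wide, 98 mm tall; origin at its foot
- timer: white bench timer with a black knob, 62x62x43 mm; origin at its foot
- vial: small white-capped calibrator bottle, 33 mm wide, 78 mm tall; origin at its foot

How it is judged (in metres and radians):
On the way, in this order (a step that is already met when the one before it is completed fails the run):
1. the green filter is in the window (value of joint wheel between -0.15 and 0.15 rad), for 0.2 s.
2. the red dish stands still, centred under the lens, for a second, with the green filter in the window (all of step 1 and horizontal distance between dish_red and lens below 0.006 m and velocity of joint slide_fb between -0.008 and 0.008 m/s and velocity of joint carrier between -0.008 and 0.008 m/s), for 1 s.
At the end, for the whole second after the job is handed in: The blue dish stands still centred under the lens (within 6 mm, horizontally), the green filter is in the window (wheel within 0.15 rad of 0), all dishes lie flat in their nests, everything let go (all of step 1 and horizontal distance between dish_blue and lens below 0.006 m and velocity of joint slide_fb between -0.008 and 0.008 m/s and velocity of joint carrier between -0.008 and 0.008 m/s and angle between each of dish_red, dish_blue, dish_pale0, dish_pale1's own z axis and vertical below 0.1 rad); the robot touches nothing.
It fails at once if a dish comes out of its nest (z of any of dish_red, dish_blue, dish_pale0, dish_pale1 in the frame of carrier above 0.015 m).
It fails at once if a bottle or the timer standing around is moved by more than 30 mm (distance of any of reagent_blue_cap, reagent_black_cap, timer, vial from where it was at the start of the episode above 0.03 m).
It also fails if it takes over 54 s, if anything falls off the work surface, if the arm or the gripper's body presses on something with over 40 N, if the wrist force passes 120 N, or if a joint passes its speed limit or range.

## Working session

There is one attempt and no reset: what is moved stays moved. The work goes in short steps, Python scripts to look and compute and a tool call to move; the robot and the scene stay as the last step left them, time stands still between calls to the robot, and variables do not carry over. Pictures are saved under pics/ and viewed, at most 10 in all, crops included, and the job is handed in when it is done.

Besides the shell and the picture viewer there is one more tool, called after "Request:" as a command line: name --pt "numbers of a row" for each row, then --argument value for the rest. arm_command: Moves the arm, as the interface text tells. Its arguments: {"type":"object","properties":{"motion":{"type":"array","items":{"type":"array","items":{"type":"number"}}},"grip_force":{"type":"number"}},"required":["motion"]}

```bash
mkdir -p pics; ls; python3 - <<'E'
from bench import arm
import cv2,numpy as np
s=arm.observe();print(s)
ims=[]
for n in ("scene","top"):
    c=arm.capture(n);np.savez(f"{n}0.npz",**c);print(n,c["camera_matrix"].tolist(),c["extrinsics"].round(3).tolist());ims.append(c["frame"])
    cv2.imwrite(f"pics/{n}0.png",cv2.cvtColor(c["frame"],cv2.COLOR_RGB2BGR))
E
```

```text
pics
{'t': 0.0, 'q': array([-1.37450028e+00,  5.28479814e-01,  1.43385826e+00, -3.70006388e-05,
        1.18137416e+00, -1.78500832e-01]), 'joint_velocities': array([-0.0012339 , -0.00015676, -0.00056851, -0.00161657, -0.00121791,
        0.00068636]), 'joint_torque': array([-5.71401324e-04, -4.40052688e+01, -1.76593190e+01,  6.30636932e-02,
        5.82126144e-02, -1.54989357e-04]), 'tool_pos': array([ 228.67943431, -580.90397511,  221.5772416 ]), 'tool_rot': array([-3.13950068e+00, -3.42683383e-04,  3.74810604e-01]), 'ft_force': array([ 0.43506795, -0.34922906, -0.06968848]), 'moment': array([ 0.00917997,  0.06405723, -0.02830489]), 'finger_force': 0.0, 'opening': 87.26855550802408}
scene [[493.85259182986647, 0.0, 256.3813047142448], [0.0, 493.85259182986647, 179.81605838540509], [0.0, 0.0, 1.0]] [[-0.644, -0.765, 0.004, 499.243], [0.317, -0.262, 0.911, -211.532], [-0.696, 0.589, 0.411, -1250.741], [0.0, 0.0, 0.0, 1.0]]
top [[435.66634166009743, 0.0, 262.32633014377706], [0.0, 435.66634166009743, 195.03080307981637], [0.0, 0.0, 1.0]] [[0.252, -0.968, -0.002, 77.361], [0.888, 0.231, 0.398, -536.289], [-0.385, -0.102, 0.917, -1098.992], [0.0, 0.0, 0.0, 1.0]]
```

View pics/top0.png

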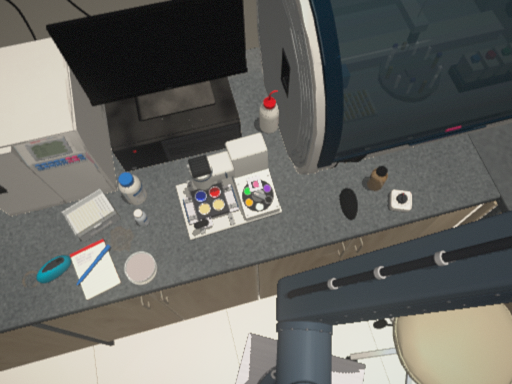

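View pics/scene0.png

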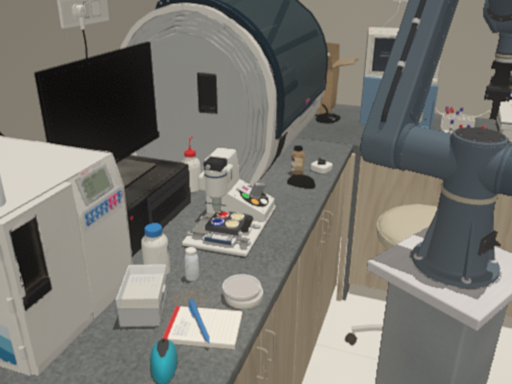

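The top view shows the viewer at about (230,195), with the wheel at (258,196), dishes around (210,200) and the handle at about (201,224). The scene view shows the same from the left. Now I'll enlarge both.

```bash
cat > h.py <<'E'
import numpy as np,cv2
def load(n): return dict(np.load(n))
def ray(c,u,v):
    K,E=c["camera_matrix"],c["extrinsics"];R,t=E[:3,:3],E[:3,3]
    d=np.array([(u-K[0,2])/K[0,0],-(v-K[1,2])/K[1,1],-1.])
    return -R.T@t, R.T@d
def plane(c,u,v,z):
    o,d=ray(c,u,v);return o+d*(z-o[2])/d[2]
def depthpt(c,u,v):
    o,d=ray(c,u,v);return o+d*c["z_map"][int(v),int(u)]
def proj(c,P):
    p=c["extrinsics"][:3,:3]@P+c["extrinsics"][:3,3];K=c["camera_matrix"]
    return K[0,0]*p[0]/-p[2]+K[0,2],K[1,1]*-p[1]/-p[2]+K[1,2]
def crop(c,x,y,w,h,s,f):
    cv2.imwrite(f,cv2.cvtColor(cv2.resize(c["frame"][y:y+h,x:x+w],None,fx=s,fy=s,interpolation=cv2.INTER_CUBIC),cv2.COLOR_RGB2BGR))
def blob(c,lo,hi,box):
    x,y,w,h=box
    hsv=cv2.cvtColor(c["frame"],cv2.COLOR_RGB2HSV)[y:y+h,x:x+w]
    m=cv2.inRange(hsv,lo,hi);n,l,st,ce=cv2.connectedComponentsWithStats(m)
    return [(int(st[i,4]),(ce[i]+[x,y]).round(1).tolist()) for i in range(1,n) if st[i,4]>8]
E
python3 - <<'E'
from h import *
t=load("top0.npz");s=load("scene0.npz")
a=t["frame"][130:245,170:290];b=s["frame"][145:255,180:280]
A=cv2.resize(a,(480,460),interpolation=cv2.INTER_CUBIC)
cv2.imwrite("pics/c1.png",cv2.cvtColor(cv2.resize(a,(600,575),interpolation=cv2.INTER_CUBIC),cv2.COLOR_RGB2BGR))
for nm,lo,hi in (("red",(0,120,60),(8,255,255)),("red2",(172,120,60),(180,255,255)),("blue",(110,100,40),(128,255,255)),("green",(40,100,50),(80,255,255)),("amber",(10,150,120),(28,255,255)),("violet",(129,80,40),(160,255,255)),("straw",(18,50,120),(32,150,255))):
    for c,box in ((t,(170,130,120,115)),):
        for ar,(u,v) in blob(c,lo,hi,box): print(nm,ar,u,v,plane(c,u,v,59).round(0),depthpt(c,u,v).round(0))
E
```

```text
red 65 214.2 191.5 [497. 355.  59.] [499. 356.  55.]
blue 64 200.2 195.5 [475. 390.  59.] [476. 391.  56.]
green 36 246.7 190.9 [523. 263.  59.] [514. 260.  79.]
amber 33 248.6 201.8 [491. 249.  59.] [489. 248.  65.]
violet 38 266.5 188.0 [546. 210.  59.] [539. 208.  75.]
straw 88 218.1 204.1 [462. 332.  59.] [463. 333.  56.]
straw 87 204.2 208.3 [439. 367.  59.] [441. 368.  54.]
```

View pics/c1.png

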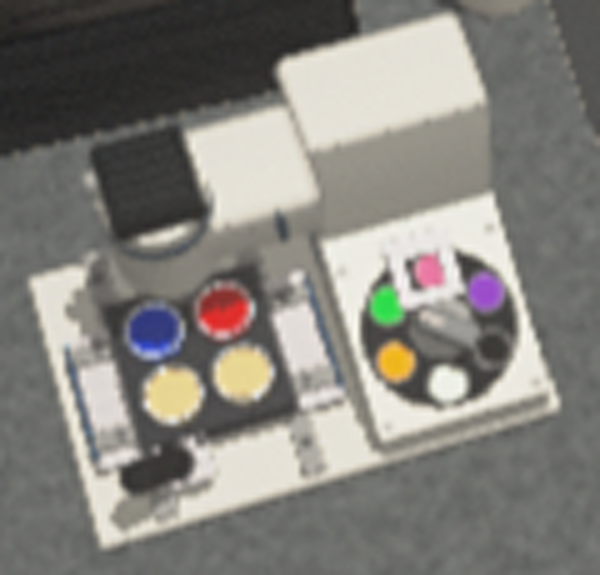

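The crop shows pink roughly in the window, with green one place anticlockwise at the left. The blue dish is rear-left, red is rear-right, and the handle grip is at about crop (157,468).

```bash
python3 - <<'E'
from h import *
t=load("top0.npz");s=load("scene0.npz")
yaw=np.radians(32.8);c,sn=np.cos(yaw),np.sin(yaw);R=np.array([[c,-sn,0],[sn,c,0],[0,0,1]])
V=lambda p:R.T@p
f=lambda x,y:(170+x/5-.4,130+y/5-.4)
for nm,x,y,z in (("towFR",487,105,185),("towBR",455,12,185),("towFL",305,150,185),("towBL",278,65,185),("baseBL",30,275,16),("baseFL",105,548,16),("headL",92,165,226),("headtopBR",183,125,226),("headFR",207,205,226),("headFL",110,240,226)):
    print(nm,V(plane(t,*f(x,y),z)).round(1))
cc=np.array([468.2,361,59]);print("carrier",V(cc))
# disc filters depth mean
for nm,u,v in (("green",246.7,190.9),("amber",248.6,201.8),("violet",266.5,188),("white",170+448/5-.4,130+384/5-.4),("pink",170+429/5-.4,130+270/5-.4),("black",170+492/5-.4,130+348/5-.4)):
    print(nm,V(depthpt(t,u,v)).round(1),depthpt(t,u,v).round(1))
# tall points map in viewer frame, top + scene
for k,cam in (("top",t),("scene",s)):
    vv,uu=np.mgrid[0:384:2,0:512:2];P=np.array([V(depthpt(cam,u,v)) for u,v in zip(uu.ravel(),vv.ravel()) if cam["z_map"][v,u]>0])
    o=V(np.array([514,228,0.]));d=P-o
    m=(P[:,2]>90)&(abs(d[:,0])<250)&(d[:,1]<-70)&(d[:,1]>-330)
    for a in range(-240,250,60):
        q=d[m&(abs(d[:,0]-a)<30)]
        if len(q):print(k,a,len(q),"maxy",q[:,1].max().round(),"minz/maxz",q[:,2].min().round(),q[:,2].max().round())
print("axis",V(np.array([514,228,0.])))
E
```

```text
towFR [ 624.2 -137.4  185. ]
towBR [ 685.4 -139.1  185. ]
towFL [628.6 -35.6 185. ]
towBL [683.7 -36.6 185. ]
baseBL [688.8 133.6  16. ]
baseFL [505.7 133.5  16. ]
headL [632.7  74.6 226. ]
headtopBR [640.7  23.9 226. ]
headFR [592.   24.5 226. ]
headFL [588.2  76.6 226. ]
carrier [589.10994767  49.81675981  59.        ]
green [573.4 -59.9  78.8] [514.4 260.3  78.8]
amber [545.  -56.2  64.9] [488.6 248.   64.9]
violet [ 566.  -117.4   74.8] [539.3 208.   74.8]
white [523.9 -81.3  59.9] [484.4 215.4  59.9]
pink [586.6 -90.4  81. ] [542.1 241.8  81. ]
black [ 536.3 -112.1   62.4] [511.5 196.3  62.4]
top -60 129 maxy -160.0 minz/maxz 192.0 359.0
top 0 1639 maxy -140.0 minz/maxz 92.0 488.0
top 60 1167 maxy -135.0 minz/maxz 91.0 547.0
top 120 1033 maxy -136.0 minz/maxz 91.0 580.0
top 180 345 maxy -137.0 minz/maxz 95.0 580.0
top 240 231 maxy -92.0 minz/maxz 91.0 535.0
scene -60 43 maxy -156.0 minz/maxz 227.0 342.0
scene 0 840 maxy -133.0 minz/maxz 90.0 489.0
scene 60 791 maxy -128.0 minz/maxz 90.0 548.0
scene 120 705 maxy -127.0 minz/maxz 95.0 581.0
scene 180 685 maxy -131.0 minz/maxz 115.0 591.0
scene 240 535 maxy -91.0 minz/maxz 91.0 591.0
axis [555.56070614 -86.78883449   0.        ]
```

```bash
cat >> h.py <<'E'
from scipy.spatial.transform import Rotation as Ro
yaw=np.radians(32.8);RV=Ro.from_euler('z',yaw).as_matrix();OV=RV@np.array([619.1,50,0])
T24=np.radians(24);a=np.array([-np.sin(T24),0,np.cos(T24)]);u=np.array([np.cos(T24),0,np.sin(T24)]);l=np.array([0,1.,0])
AX=np.array([555.3-619.1,-86.4-50,70.3])   # axis on disc, viewer frame
def W(p): return OV+RV@np.asarray(p,float)
def wheelpose(ang,up):   # tool pose (world) with grasp point 'up' mm above disc
    x=np.cos(ang)*u+np.sin(ang)*l;z=-a;y=np.cross(z,x)
    return W(AX+a*(up-19)),RV@np.c_[x,y,z]
def tool(s): return s["tool_pos"],Ro.from_euler('xyz',s["tool_rot"]).as_matrix()
def go(s,p,R,name=""):
    p0,R0=tool(s);print(name,"d(m)",(R0.T@(p-p0)/1000).round(3).tolist(),"rv",Ro.from_matrix(R0.T@R).as_rotvec().round(3).tolist())
E
python3 - <<'E'
from h import *
from bench import arm
s=arm.observe()
p,R=wheelpose(np.radians(51),135)
go(s,W([-264,-186,300]),R,"W1");go(s,p,R,"pre");print(p)
E
```

```text
W1 d(m) [0.375, -0.561, -0.077] rv [-0.151, 0.413, -1.072]
pre d(m) [0.515, -0.639, 0.047] rv [-0.151, 0.413, -1.072]
[473.91107261 202.62703547 176.27127309]
```

Request:
arm_command --pt "0.05 -0.05 -0.077 0 0 -0.18 -1" --pt "0.1 -0.1 -0.077 0 0 -0.36 -1" --pt "0.14 -0.15 -0.077 0 0 -0.54 -1" --pt "0.18 -0.2 -0.077 0 0 -0.72 -1" --pt "0.21 -0.25 -0.077 0 0 -0.9 -1"

```text
t: 0.72
tool_pos: [324.4, -307.5, 298.8]
tool_rot: [3.141, -0.0, 1.28]
ft_force: [1.4, 0.3, 0.3]
opening: 86.9
finger_force: 0.0
```

```bash
python3 - <<'E'
from h import *
from bench import arm
s=arm.observe();print(s["t"],s["tool_pos"],s["q"])
p,R=wheelpose(np.radians(51),135)
go(s,W([-264,-186,300]),R,"W1");go(s,p,R,"pre")
E
```

```text
0.725 [ 324.44133371 -307.51287115  298.78220903] [-1.00992243e+00  1.86090278e-01  1.75402947e+00  5.60503263e-04
  1.20118735e+00 -7.19752782e-01]
W1 d(m) [0.383, -0.065, -0.001] rv [-0.3, 0.292, -0.179]
pre d(m) [0.532, -0.003, 0.123] rv [-0.3, 0.292, -0.179]
```

Request:
arm_command --pt "0.06 -0.01 0 -0.1 0.1 -0.06 -1" --pt "0.12 -0.025 0 -0.2 0.2 -0.12 -1" --pt "0.18 -0.04 0 -0.3 0.29 -0.18 -1" --pt "0.24 -0.05 0 -0.3 0.29 -0.18 -1" --pt "0.3 -0.06 0 -0.3 0.29 -0.18 -1"

```text
t: 1.35
tool_pos: [353.8, -4.3, 298.7]
tool_rot: [2.809, -0.257, 1.496]
ft_force: [0.5, 0.1, -0.4]
opening: 87.2
finger_force: 0.0
```

```bash
python3 - <<'E'
from h import *
from bench import arm
s=arm.observe();print(s["t"],s["tool_pos"],s["q"].round(2))
p,R=wheelpose(np.radians(51),135)
go(s,p,R,"pre")
E
```

```text
1.35 [353.77344309  -4.30752589 298.72552537] [-0.72 -0.11  2.15  0.47  1.02 -0.84]
pre d(m) [0.177, 0.042, 0.198] rv [0.002, 0.005, -0.009]
```

Request:
arm_command --pt "0.04 0.01 0.04 0 0 -0.01 -1" --pt "0.08 0.02 0.08 0 0 -0.01 -1" --pt "0.12 0.03 0.12 0 0 -0.01 -1" --pt "0.16 0.04 0.16 0 0 -0.01 -0.3" --pt "0.177 0.042 0.198 0 0 -0.01 -0.3"

```text
t: 1.98
tool_pos: [474.4, 204.9, 175.3]
tool_rot: [2.805, -0.253, 1.514]
ft_force: [0.6, -0.9, 0.4]
opening: 74.2
finger_force: 0.0
```

```bash
python3 - <<'E'
from h import *
from bench import arm
s=arm.observe();print(s["t"],s["tool_pos"],s["q"].round(2),s["opening"])
c=arm.capture("wrist");np.savez("w1.npz",**c);cv2.imwrite("pics/w1.png",cv2.cvtColor(c["frame"],cv2.COLOR_RGB2BGR))
p,R=wheelpose(np.radians(51),135);go(s,p,R,"pre")
p,R=wheelpose(np.radians(51),34);go(s,p,R,"grasp")
E
```

```text
1.975 [474.36742614 204.94105649 175.33024302] [ 0.07  0.36  2.06  0.52  0.39 -0.28] 74.2139369248717
pre d(m) [-0.002, 0.0, -0.002] rv [0.002, 0.003, 0.009]
grasp d(m) [-0.002, 0.0, 0.099] rv [0.002, 0.003, 0.009]
```

View pics/w1.png

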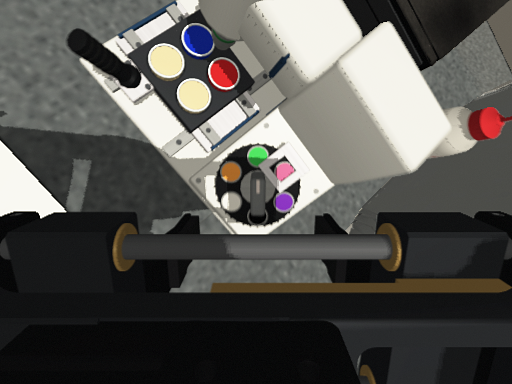

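The wrist view shows the bar grip at (258,190), centred and aligned between the fingers. Green is at (258,155), and the handle is at about (105,55).

Request:
arm_command --pt "-0.001 0 0.03 0 0 0.009 -0.3" --pt "-0.002 0 0.06 0 0 0.009 -0.3" --pt "-0.002 0 0.085 0 0 0.009 -0.3" --pt "-0.002 0 0.099 0 0 0.009 -0.3" --pt "-0.002 0 0.099 0 0 0.009 -0.3"

```text
t: 2.65
tool_pos: [506.6, 221.6, 84.1]
tool_rot: [2.811, -0.256, 1.501]
ft_force: [-0.5, 0.0, 0.7]
opening: 56.6
finger_force: 0.0
```

```bash
python3 - <<'E'
from h import *
from bench import arm
s=arm.observe();print(s["t"],s["tool_pos"],s["opening"],s["ft_force"])
c=load("w1.npz")
p,R=wheelpose(np.radians(51),34);go(s,p,R,"grasp")
for nm,lo,hi in (("red",(0,120,60),(8,255,255)),("blue",(110,100,40),(128,255,255)),("green",(45,100,50),(80,255,255)),("violet",(129,80,40),(160,255,255)),("amber",(8,120,80),(18,255,255))):
    for ar,(x,y) in blob(c,lo,hi,(60,0,260,215)):
        if ar>60:print(nm,ar,(RV.T@(depthpt(c,x,y)-OV)).round(1))
E
```

```text
2.65 [506.61286639 221.56634592  84.06445972] 56.58745662552168 [-0.51540041  0.03187304  0.68791181]
grasp d(m) [0.003, 0.001, 0.001] rv [-0.001, 0.004, -0.004]
red 515 [ -5.9 -19.1  55.2]
blue 640 [-5.7 22.2 57.1]
blue 87 [-18.8  11.5  57.1]
green 242 [ -42.3 -108.4   78.2]
violet 240 [ -50.3 -165.3   74.8]
amber 264 [ -71.7 -104.    65.2]
```

Request:
arm_command --pt "0.001 0 0 0 0 0 0.9" --pt "0.001 0 0 0 0 0 0.9" --pt "0.001 0 0 0 0 0 0.9" --pt "0.001 0 0 0 0 0 0.9" --pt "0.001 0 0 0 0 0 0.9" --grip_force 20

```text
t: 3.28
tool_pos: [508.0, 222.6, 85.6]
tool_rot: [2.807, -0.256, 1.501]
ft_force: [5.2, 0.6, 1.2]
opening: 14.5
finger_force: 2.3
```

Request:
arm_command --pt "0.001 0 0 0 0 0.05 0.9" --pt "0.001 0 0 0 0 0.15 0.9" --pt "0.001 0 0 0 0 0.26 0.9" --pt "0.001 0 0 0 0 0.36 0.9" --pt "0.001 0 0 0 0 0.45 0.9"

```text
t: 3.9
tool_pos: [507.1, 223.1, 85.4]
tool_rot: [2.953, -0.374, 1.041]
ft_force: [-0.6, -3.2, 1.9]
opening: 14.0
finger_force: 20.0
```

```bash
python3 - <<'E'
from h import *
from bench import arm
s=arm.observe();print(s["t"],s["opening"],s["ft_force"],s["moment"],s["finger_force"])
p,R=wheelpose(0,34);go(s,p,R,"end")
E
```

```text
3.9 13.99057637865761 [-0.57725639 -3.19878146  1.92083989] [-0.44201522  0.22734224 -0.01137599] 20.0008557876572
end d(m) [0.002, -0.0, 0.002] rv [0.004, 0.003, 0.434]
```

Request:
arm_command --pt "0 0 0 0 0 0.1 0.9" --pt "0 0 0 0 0 0.2 0.9" --pt "0 0 0 0 0 0.31 0.9" --pt "0 0 0 0 0 0.43 0.9" --pt "0 0 0 0 0 0.44 0.9"

```text
t: 4.53
tool_pos: [506.2, 224.0, 85.2]
tool_rot: [3.141, -0.416, 0.57]
ft_force: [-1.7, 0.1, 3.0]
opening: 14.0
finger_force: 20.0
```

```bash
python3 - <<'E'
from h import *
from bench import arm
s=arm.observe();print(s["t"],s["opening"],s["ft_force"],s["moment"],s["finger_force"])
p,R=wheelpose(0,34);go(s,p,R,"end")
for n in("top","wrist"):
    c=arm.capture(n);np.savez(n+"2.npz",**c);o=(170,130,120,115) if n=="top" else (60,0,400,260)
    for nm,lo,hi in (("green",(45,100,50),(80,255,255)),("violet",(129,80,40),(160,255,255)),("amber",(8,120,80),(24,255,255))):
        for ar,(x,y) in blob(c,lo,hi,o):
            d=RV.T@(depthpt(c,x,y)-OV)-AX;print(n,nm,ar,d.round(1),np.degrees(np.arctan2(d[1],d@u)).round(1))
E
```

```text
4.525 14.03457572411839 [-1.71940358  0.07704035  3.00116404] [-0.06759465  0.4414249   0.09760057] 19.99917843611911
end d(m) [0.002, 0.0, 0.002] rv [0.002, 0.003, -0.003]
wrist green 10 [ 63.4 125.8  29.4] 61.0
wrist green 638 [32.8  0.8 11.8] 1.3
wrist amber 598 [17.7 29.5  6.1] 57.8
wrist amber 171 [-12.6  12.  109.5] 20.0
wrist amber 133 [-13.3 -10.  109.8] -17.2
```

Request:
arm_command --pt "0 0 0 0 0 0 -0.2" --pt "0 0 0 0 0 0 -0.2" --pt "0 0 -0.03 0 0 0 -0.2" --pt "0 0 -0.07 0 0 0 -0.2" --pt "0 0 -0.12 0 0 0 -0.2"

```text
t: 5.25
tool_pos: [465.9, 197.3, 195.5]
tool_rot: [3.139, -0.415, 0.569]
ft_force: [0.4, 0.8, -0.3]
opening: 50.6
finger_force: 0.0
```

```bash
cat >> h.py <<'E'
H0=np.array([-105.,47,86]);HA=np.array([-.3536,.3536,.866])
def handlepose(h,back=0,xd=(1,0,0)):
    z=-HA;x=np.array(xd,float);x-=z*(x@z);x/=np.linalg.norm(x);y=np.cross(z,x)
    return W(np.asarray(h)+HA*(back-19)),RV@np.c_[x,y,z]
E
python3 - <<'E'
from h import *
from bench import arm
s=arm.observe();print(s["t"],s["opening"],s["ft_force"],s["q"].round(2))
p,R=handlepose(H0,100);go(s,p,R,"pre")
c=load("w1.npz");print("grip top expected px",proj(c,W(H0+HA*20)),"mid",proj(c,W(H0)))
g=c["frame"];m=(g.max(2)<45).astype(np.uint8);m[:,160:]=0;m[120:]=0
n,L,st,ce=cv2.connectedComponentsWithStats(m)
for i in range(1,n):
    if st[i,4]>150:print(st[i],ce[i])
E
```

```text
5.25 50.55801481830965 [ 0.35892446  0.84959377 -0.3191631 ] [0.06 0.31 2.06 0.47 0.45 0.67]
pre d(m) [-0.028, -0.212, 0.03] rv [-0.355, -0.052, -0.15]
grip top expected px (np.float64(69.4520890533706), np.float64(40.89610415095336)) mid (np.float64(90.59864704898035), np.float64(55.24112937174317))
[  67   29   75   59 1657] [102.78455039  58.03922752]
```

Request:
arm_command --pt "-0.006 -0.045 0 -0.1 -0.01 -0.04 -0.2" --pt "-0.012 -0.09 0.01 -0.2 -0.03 -0.08 -0.2" --pt "-0.018 -0.135 0.02 -0.3 -0.04 -0.12 -0.2" --pt "-0.025 -0.18 0.03 -0.355 -0.05 -0.15 -0.2" --pt "-0.028 -0.212 0.03 -0.355 -0.05 -0.15 -0.2"

```text
t: 5.88
tool_pos: [388.3, 274.0, 162.8]
tool_rot: [2.848, -0.288, 0.661]
ft_force: [-0.0, -0.5, -0.4]
opening: 52.3
finger_force: 0.0
```

```bash
python3 - <<'E'
from h import *
from bench import arm
s=arm.observe();print(s["t"],s["tool_pos"],s["opening"],s["q"].round(2))
p,R=handlepose(H0,100);go(s,p,R,"pre");go(s,*handlepose(H0,3),"grasp")
for n in ("wrist","top"):
    c=arm.capture(n);np.savez(n+"3.npz",**c)
    if n=="wrist":
        cv2.imwrite("pics/w3.png",cv2.cvtColor(c["frame"],cv2.COLOR_RGB2BGR));print("top exp",proj(c,W(H0+HA*20)),"mid",proj(c,W(H0)),"foot",proj(c,W(H0-HA*48)),"lens",proj(c,W([0,0,75])))
    for nm,lo,hi in (("red",(0,120,60),(8,255,255)),("blue",(110,100,40),(128,255,255)),("green",(45,100,50),(80,255,255)),("violet",(129,80,40),(160,255,255)),("amber",(8,120,80),(24,255,255))):
        for ar,(x,y) in blob(c,lo,hi,(170,130,120,115) if n=="top" else (0,0,512,384)):
            if ar>15:print(n,nm,ar,(x,y),(RV.T@(depthpt(c,x,y)-OV)).round(1))
E
```

```text
5.875 [388.31990209 273.9802319  162.76784836] 52.3351609083314 [ 0.55  0.39  2.07 -0.64  0.45  2.05]
pre d(m) [0.017, -0.103, -0.019] rv [-0.101, 0.061, -0.032]
grasp d(m) [0.023, -0.094, 0.078] rv [-0.101, 0.061, -0.032]
top exp (np.float64(132.99505775543855), np.float64(184.55011331227874)) mid (np.float64(145.6126968207582), np.float64(177.8399800541167)) foot (np.float64(168.75770662100342), np.float64(165.53133029665292)) lens (np.float64(202.11480272473935), np.float64(71.36254975674646))
wrist red 544 (218.9, 88.7) [ -6.3 -19.   55.2]
wrist blue 717 (176.9, 82.5) [-5.7 23.3 56.5]
wrist blue 54 (176.4, 99.6) [-24.1  23.4  58.8]
wrist green 238 (331.6, 114.1) [ -31.  -135.8   82.6]
wrist violet 24 (349.8, 161.1) [ -84.6 -141.9  104.4]
wrist amber 252 (303.9, 127.5) [ -46.1 -106.5   76. ]
wrist amber 396 (157.2, 244.8) [-139.1   25.2  244.5]
wrist amber 197 (358.5, 247.7) [-139.8  -32.2  261.8]
wrist amber 3096 (332.7, 286.2) [-149.8  -22.5  263.2]
top green 33 (254.5, 183.9) [ -34.9 -137.    86.1]
top violet 40 (268.8, 197.5) [ -78.  -166.2   61.1]
top amber 26 (246.8, 191.5) [ -47.4 -109.6   78.5]
```

View pics/w3.png

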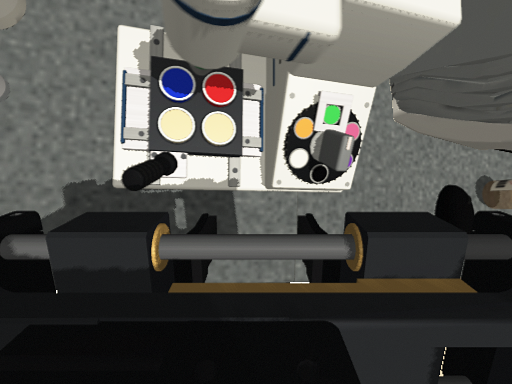

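The wrist view shows green filling the window at (331,114). The handle runs from (130,182) to (173,160), close to where I predicted. The approach pose isn't reached yet.

Request:
arm_command --pt "0.004 -0.025 -0.019 -0.03 0.02 -0.01 -0.2" --pt "0.008 -0.05 -0.019 -0.05 0.03 -0.02 -0.2" --pt "0.012 -0.075 -0.019 -0.08 0.05 -0.03 -0.2" --pt "0.017 -0.103 -0.019 -0.1 0.06 -0.03 -0.2" --pt "0.017 -0.103 -0.019 -0.1 0.06 -0.03 -0.2"

```text
t: 6.6
tool_pos: [339.3, 368.8, 156.0]
tool_rot: [2.736, -0.331, 0.714]
ft_force: [0.1, 0.3, 0.1]
opening: 52.2
finger_force: 0.0
```

```bash
python3 - <<'E'
from h import *
from bench import arm
s=arm.observe();print(s["t"],s["tool_pos"],s["opening"],s["q"].round(2))
p,R=handlepose(H0,100);go(s,p,R,"pre");go(s,*handlepose(H0,3),"grasp")
c=arm.capture("wrist");np.savez("w4.npz",**c)
cv2.imwrite("pics/w4.png",cv2.cvtColor(c["frame"],cv2.COLOR_RGB2BGR));print("top exp",proj(c,W(H0+HA*20)),"mid",proj(c,W(H0)),"foot",proj(c,W(H0-HA*48)),"lens",proj(c,W([0,0,75])))
E
```

```text
6.6 [339.2694224  368.84046164 156.02102494] 52.189118166082444 [ 0.87  0.48  1.98 -0.87  0.61  2.51]
pre d(m) [0.0, 0.001, 0.0] rv [-0.005, 0.002, 0.001]
grasp d(m) [0.001, 0.001, 0.097] rv [-0.005, 0.002, 0.001]
top exp (np.float64(258.4002169845915), np.float64(202.30467819806154)) mid (np.float64(258.3709625558942), np.float64(196.0891143828054)) foot (np.float64(258.31623561354854), np.float64(184.46151412835684)) lens (np.float64(294.57374168666666), np.float64(102.39097492570988))
```

View pics/w4.png

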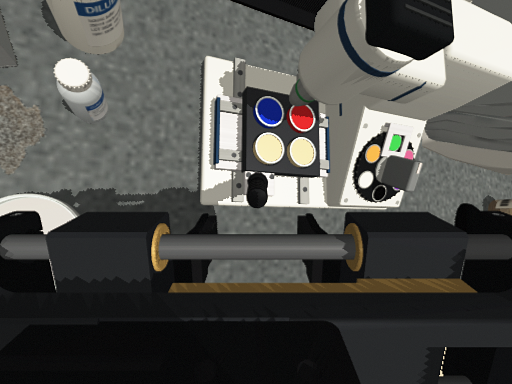

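The wrist view shows the handle end-on at (258,195), right between the fingers. The lens cone is at about (298,98), near the predicted (295,102).

Request:
arm_command --pt "0 0 0.03 0 0 0 -0.2" --pt "0 0.001 0.06 0 0 0 -0.2" --pt "0.001 0.001 0.085 0 0 0 -0.2" --pt "0.001 0.001 0.097 0 0 0 -0.2" --pt "0.001 0.001 0.097 0 0 0 0"

```text
t: 7.28
tool_pos: [388.6, 355.4, 72.5]
tool_rot: [2.734, -0.33, 0.709]
ft_force: [0.3, 0.1, 0.9]
opening: 47.9
finger_force: 0.0
```

Request:
arm_command --pt "0 0 0 0 0 0 0.8" --pt "0 0 0 0 0 0 0.8" --pt "0 0 0 0 0 0 0.8" --pt "0 0 0 0 0 0 0.8" --pt "0 0 0 0 0 0 0.8" --grip_force 20

```text
t: 7.9
tool_pos: [387.5, 357.6, 73.1]
tool_rot: [2.735, -0.333, 0.712]
ft_force: [-1.3, 0.9, 1.1]
opening: 18.3
finger_force: 20.0
```

```bash
python3 - <<'E'
from h import *
from bench import arm
s=arm.observe();print(s["t"],s["tool_pos"],s["opening"],s["ft_force"],s["q"].round(2))
go(s,*handlepose(H0,3),"here")
go(s,*handlepose(H0+[9,21,0],3),"red")
c=arm.capture("wrist");np.savez("w5.npz",**c)
for nm,lo,hi in (("red",(0,120,60),(8,255,255)),("blue",(110,100,40),(128,255,255))):
    for ar,(x,y) in blob(c,lo,hi,(0,0,512,200)):
        if ar>100:print(nm,ar,(x,y),(RV.T@(plane(c,x,y,57)-OV)).round(1))
cv2.imwrite("pics/w5.png",cv2.cvtColor(cv2.resize(c["frame"][:200,180:430],None,fx=3,fy=3),cv2.COLOR_RGB2BGR));print("lens",proj(c,W([0,0,75])))
E
```

```text
7.9 [387.4787787  357.60839364  73.06782925] 18.284720074657454 [-1.26248377  0.94006956  1.06755546] [ 0.77  0.66  1.99 -1.2   0.46  2.79]
here d(m) [0.0, -0.001, 0.001] rv [-0.004, 0.002, -0.001]
red d(m) [0.011, -0.02, -0.003] rv [-0.004, 0.002, -0.001]
red 725 (320.2, 115.8) [ -6.9 -22.   57. ]
red 111 (303.6, 120.6) [-13.4  -5.9  57. ]
blue 1031 (274.3, 106.6) [-5.9 20.2 57. ]
blue 166 (259.5, 119.0) [-17.6  32.6  57. ]
lens (np.float64(309.4246826568441), np.float64(93.7597653983105))
```

View pics/w5.png

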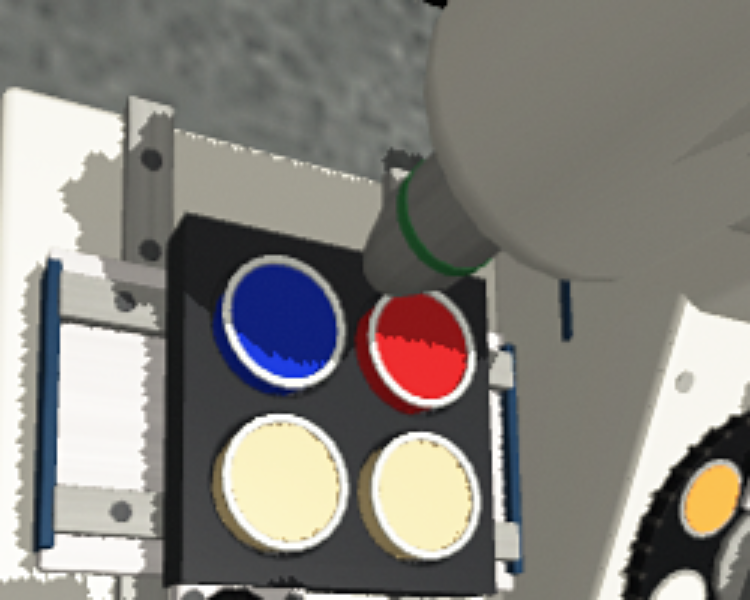

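The crop shows the lens tip at about (385,285) in crop pixels, i.e. (308,95) in the image against (309,94) predicted, so the origin estimate is good. Joint 6 is near its limit, so I'll twist the hand about the round grip before moving.

Request:
arm_command --pt "0 0 0 0 0 0 0.3" --pt "0 0 0 0 0 0 0.3" --pt "0 0 0 0 0 -0.12 0.3" --pt "0 0 0 0 0 -0.25 0.3" --pt "0 0 0 0 0 -0.3 0.3"

```text
t: 8.57
tool_pos: [387.7, 357.0, 72.9]
tool_rot: [2.659, -0.201, 0.994]
ft_force: [-0.1, -0.2, -0.7]
opening: 29.9
finger_force: 0.0
```

Request:
arm_command --pt "0 0 0 0 0 0 0.8" --pt "0 0 0 0 0 0 0.8" --pt "0 0 0 0 0 0 0.8" --pt "0 0 0 0 0 0 0.8" --pt "0 0 0 0 0 0 0.8" --grip_force 20

```text
t: 9.2
tool_pos: [387.8, 357.1, 73.0]
tool_rot: [2.659, -0.202, 0.992]
ft_force: [0.4, -1.0, 0.8]
opening: 18.1
finger_force: 20.0
```

```bash
cat >> h.py <<'E'
XD=(np.cos(.3),np.sin(.3),0)
E
python3 - <<'E'
from h import *
from bench import arm
s=arm.observe();print(s["t"],s["tool_pos"],s["opening"],s["ft_force"],s["q"].round(2))
p,R=handlepose(H0,3);p0,R0=tool(s);go(s,p,R0,"here");print("xshift axes",[(R0.T@RV@np.array(v)).round(3).tolist() for v in ((9.,21,0),(0,-42.,0))])
c=load("w5.npz");f=lambda x,y:(180+x/3-.3,y/3-.3);Z=lambda x,y,z:(RV.T@(plane(c,*f(x,y),z)-OV)).round(1)
print("dishes",[Z(x,y,59)[:2] for x,y in((283,322),(422,348),(282,484),(420,497))],"lens",Z(385,287,75))
E
```

```text
9.2 [387.76074114 357.10827668  73.02839818] 18.07691209870372 [ 0.40695639 -0.95952986  0.78443269] [ 0.77  0.66  1.99 -1.2   0.46  2.49]
here d(m) [0.001, -0.001, 0.0] rv [0.0, 0.0, 0.0]
xshift axes [[16.433, -15.305, -4.206], [-16.763, 35.578, 14.739]]
dishes [array([-7.2, 21.4]), array([ -7.8, -20.8]), array([-49.2,  22. ]), array([-49.4, -18.9])] lens [-1.5  1.2 75. ]
```

Request:
arm_command --pt "0.003 -0.003 -0.001 0 0 0 0.8" --pt "0.007 -0.0065 -0.002 0 0 0 0.8" --pt "0.011 -0.01 -0.003 0 0 0 0.8" --pt "0.0145 -0.0135 -0.0037 0 0 0 0.8" --pt "0.0165 -0.0153 -0.0042 0 0 0 0.8"

```text
t: 9.82
tool_pos: [383.8, 380.4, 73.0]
tool_rot: [2.66, -0.203, 0.993]
ft_force: [-0.5, -1.7, 1.9]
opening: 18.3
finger_force: 20.0
```

Request:
arm_command --pt "0 0 0 0 0 0 0.8" --pt "0 0 0 0 0 0 0.8" --pt "0 0 0 0 0 0 0.8" --pt "0 0 0 0 0 0 0.8" --pt "0 0 0 0 0 0 0.8"

```text
t: 10.45
tool_pos: [384.1, 380.3, 73.0]
tool_rot: [2.66, -0.203, 0.993]
ft_force: [-0.9, 1.0, 1.0]
opening: 18.0
finger_force: 20.0
```

```bash
cat > chk.py <<'E'
from h import *
from bench import arm
import sys
s=arm.observe();p0,R0=tool(s)
print(s["t"],s["opening"],s["ft_force"],s["q"].round(2),"handle shift",(RV.T@(p0+R0[:,2]*-22-W(H0-0)))[:2].round(1), "grasp-based",(RV.T@(p0-OV)-(H0-16*HA))[:2].round(1))
for n in ("wrist","top"):
    c=arm.capture(n);np.savez(sys.argv[1]+n+".npz",**c);f=c["frame"]
    if n=="wrist":
        print("lens px",proj(c,W([0,0,75])));cv2.imwrite(f"pics/{sys.argv[1]}.png",cv2.cvtColor(cv2.resize(f[:200,180:430],None,fx=3,fy=3),cv2.COLOR_RGB2BGR))
    for nm,lo,hi in (("red",(0,120,60),(8,255,255)),("blue",(110,100,40),(128,255,255)),("straw",(18,50,120),(32,150,255)),("green",(45,100,50),(80,255,255))):
        for ar,(x,y) in blob(c,lo,hi,(170,130,120,115) if n=="top" else (180,0,250,210)):
            if ar>30:print(n,nm,ar,(x,y),(RV.T@(plane(c,x,y,59)-OV)).round(1))
E
python3 chk.py w6
```

```text
10.45 17.971374413726604 [-0.89286653  0.97811837  1.01043107] [ 0.81  0.67  1.95 -1.12  0.49  2.44] handle shift [ 7.  22.3] grasp-based [ 9.1 20.3]
lens px (np.float64(356.61517194149553), np.float64(137.7687557992745))
wrist red 126 (324.8, 137.8) [-4.7 17.6 59. ]
wrist red 665 (340.6, 137.7) [ 2.   1.8 59. ]
wrist blue 945 (302.8, 116.3) [ 2.6 43.  59. ]
wrist blue 194 (285.4, 121.8) [-8.  56.2 59. ]
wrist straw 157 (269.3, 168.6) [-45.5  58.4  59. ]
wrist straw 65 (275.0, 172.4) [-46.5  53.   59. ]
wrist straw 174 (312.3, 184.4) [-44.3  17.7  59. ]
wrist green 139 (376.0, 129.3) [ 25.7 -35.5  59. ]
top red 42 (207.5, 191.6) [-3.3 -2.4 59. ]
top blue 36 (192.8, 193.1) [ 5.5 39.6 59. ]
top straw 84 (210.9, 203.4) [-42.4  -1.9  59. ]
top green 32 (254.4, 183.8) [ -22.3 -140.2   59. ]
```

View pics/w6.png

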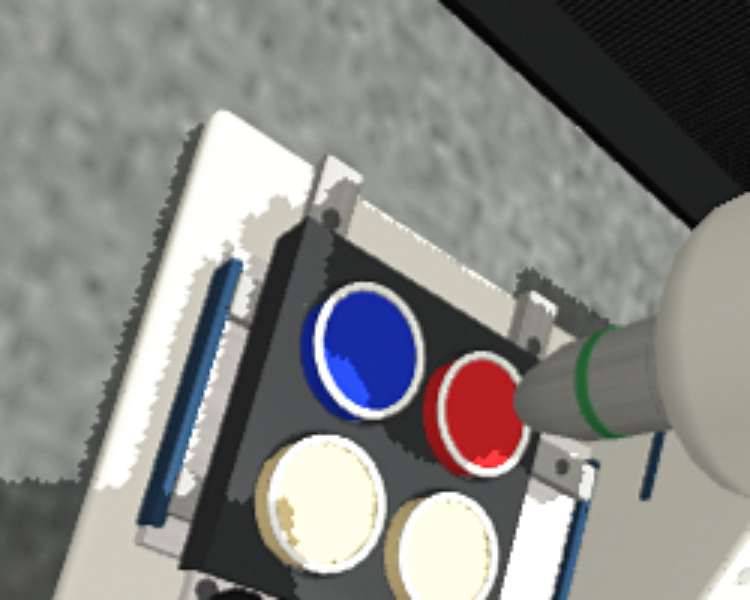

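The lens cone tip sits over the red dish: tip at crop (520,402), dish rim centre at crop (483,414), with the camera looking obliquely.

```bash
python3 - <<'E'
from h import *
c=load("w6wrist.npz");f=lambda x,y:(180+x/3-.3,y/3-.3);Z=lambda x,y,z:(RV.T@(plane(c,*f(x,y),z)-OV)).round(1)
print("blue,red,straws",[Z(x,y,59)[:2] for x,y in((368,350),(484,413),(326,504),(447,554))],"lens",Z(520,404,75))
for k in("top0.npz","w6top.npz"):
    t=load(k);print([ (ar,(RV.T@(plane(t,*q,59)-OV)).round(1)[:2]) for ar,q in blob(t,(18,50,120),(32,150,255),(170,130,120,115))])
E
```

```text
blue,red,straws [array([ 2.3, 43.3]), array([2.4, 1.5]), array([-39.4,  43.1]), array([-39. ,   1.7])] lens [ 1.   4.4 75. ]
[(88, array([-51. , -21.1])), (87, array([-51.1,  20.4]))]
[(10, array([ -49.6, -111.3])), (84, array([-42.4,  -1.9])), (26, array([-93.8, 121.5]))]
```

Request:
arm_command --pt "0 0 0 0 0 0 0.8" --pt "0 0 0 0 0 0 0.8" --pt "0 0 0 0 0 0 0.8" --pt "0 0 0 0 0 0 0.8" --pt "0 0 0 0 0 0 0.8"

```text
t: 11.18
tool_pos: [384.0, 380.0, 73.0]
tool_rot: [2.66, -0.203, 0.992]
ft_force: [0.4, 2.5, 0.9]
opening: 18.3
finger_force: 20.0
```

Request:
arm_command --pt "0.0005 -0.001 -0.0004 0 0 0 0.8" --pt "0.0008 -0.0016 -0.0006 0 0 0 0.8" --pt "0.0008 -0.0016 -0.0006 0 0 0 0.8" --pt "0.0008 -0.0016 -0.0006 0 0 0 0.8" --pt "0.0008 -0.0016 -0.0006 0 0 0 0.8"

```text
t: 11.8
tool_pos: [382.7, 381.0, 72.9]
tool_rot: [2.659, -0.202, 0.992]
ft_force: [0.4, -0.5, 3.3]
opening: 18.6
finger_force: 20.0
```

Request:
arm_command --pt "0 0 0 0 0 0 0.8" --pt "0 0 0 0 0 0 0.8" --pt "0 0 0 0 0 0 0.8" --pt "0 0 0 0 0 0 0.8" --pt "0 0 0 0 0 0 0.8"

```text
t: 12.42
tool_pos: [382.8, 381.4, 72.9]
tool_rot: [2.66, -0.202, 0.992]
ft_force: [-1.2, -1.6, 4.2]
opening: 18.5
finger_force: 20.0
```

Request:
arm_command --pt "0 0 0 0 0 0 0.8" --pt "0 0 0 0 0 0 0.8" --pt "0 0 0 0 0 0 0.8" --pt "0 0 0 0 0 0 0.8" --pt "0 0 0 0 0 0 0.8"

```text
t: 13.05
tool_pos: [382.9, 381.4, 72.9]
tool_rot: [2.66, -0.202, 0.992]
ft_force: [-0.4, -1.8, 3.7]
opening: 18.3
finger_force: 20.0
```

Request:
arm_command --pt "0 0 0 0 0 0 0.8" --pt "0 0 0 0 0 0 0.8" --pt "0 0 0 0 0 0 0.8" --pt "0 0 0 0 0 0 0.8" --pt "0 0 0 0 0 0 0.8"

```text
t: 13.68
tool_pos: [382.9, 381.5, 72.9]
tool_rot: [2.66, -0.202, 0.992]
ft_force: [-0.8, -2.2, 4.6]
opening: 18.3
finger_force: 20.0
```

Request:
arm_command --pt "-0.003 0.007 0.003 0 0 0 0.8" --pt "-0.007 0.014 0.006 0 0 0 0.8" --pt "-0.01 0.022 0.009 0 0 0 0.8" --pt "-0.014 0.03 0.0123 0 0 0 0.8" --pt "-0.0168 0.0356 0.0147 0 0 0 0.8"

```text
t: 14.3
tool_pos: [406.5, 346.6, 73.0]
tool_rot: [2.66, -0.204, 0.993]
ft_force: [1.3, 2.9, 2.9]
opening: 18.1
finger_force: 20.0
```

Request:
arm_command --pt "0 0 0 0 0 0 0.8" --pt "0 0 0 0 0 0 0.8" --pt "0 0 0 0 0 0 0.8" --pt "0 0 0 0 0 0 0.8" --pt "0 0 0 0 0 0 0.8"

```text
t: 14.92
tool_pos: [405.6, 346.1, 73.0]
tool_rot: [2.66, -0.202, 0.992]
ft_force: [2.4, -1.3, 3.1]
opening: 18.5
finger_force: 20.0
```

```bash
python3 chk.py w7
```

```text
14.925 18.501090306669376 [ 2.35423078 -1.34458708  3.08684021] [ 0.73  0.66  1.99 -1.22  0.44  2.48] handle shift [  6.6 -18.1] grasp-based [  8.7 -20.1]
lens px (np.float64(318.3843564705164), np.float64(115.38733550230809))
wrist red 667 (341.2, 137.9) [  1.6 -39.3  59. ]
wrist red 77 (324.9, 144.5) [-10.2 -24.6  59. ]
wrist blue 888 (301.8, 116.5) [ 1.5  3.4 59. ]
wrist blue 200 (285.6, 121.9) [-8.5 15.6 59. ]
wrist straw 1042 (288.5, 167.5) [-39.7   2.6  59. ]
wrist straw 124 (268.6, 168.4) [-46.   18.6  59. ]
wrist straw 780 (329.2, 184.7) [-39.6 -39.3  59. ]
wrist straw 146 (312.0, 185.1) [-45.3 -22.6  59. ]
wrist green 158 (334.2, 104.6) [ 24.4 -23.4  59. ]
top red 63 (220.2, 186.7) [  0.2 -42.   59. ]
top straw 81 (224.6, 199.1) [-41.8 -43.2  59. ]
top green 32 (254.4, 183.8) [ -22.3 -140.2   59. ]
```

View pics/w7.png

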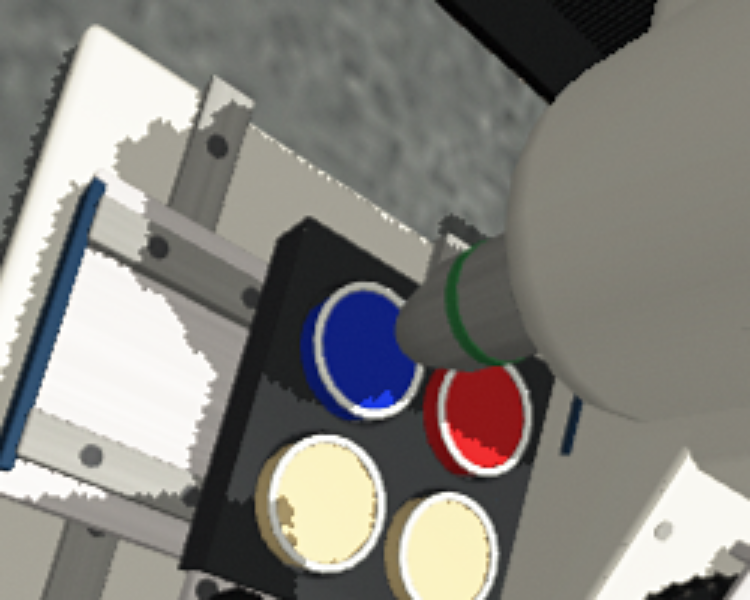

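The lens tip at crop (400,335) is over the blue dish, whose centre is at crop (368,350). This is the same oblique geometry as before, and the top-view estimate puts it within about 1–2 mm. Now I'll release and retreat along the handle's axis.

Request:
arm_command --pt "0 0 0 0 0 0 0.2" --pt "0 0 0 0 0 0 0" --pt "0 0 0 0 0 0 -0.2" --pt "0 0 -0.01 0 0 0 -0.2" --pt "0 0 -0.03 0 0 0 -0.2"

```text
t: 15.65
tool_pos: [390.6, 348.8, 98.3]
tool_rot: [2.661, -0.2, 0.992]
ft_force: [0.7, -0.7, -0.7]
opening: 51.1
finger_force: 0.0
```

Request:
arm_command --pt "0 0 -0.03 0 0 0 -0.2" --pt "0 0 -0.06 0 0 0 -0.2" --pt "0 0 -0.09 0 0 0 -0.2" --pt "0 0 -0.11 0 0 0 -0.2" --pt "0 0 -0.11 0 0 0 -0.2"

```text
t: 16.27
tool_pos: [337.4, 361.3, 195.5]
tool_rot: [2.66, -0.205, 0.994]
ft_force: [0.9, 0.2, -0.6]
opening: 52.0
finger_force: 0.0
```

```bash
python3 chk.py w8; python3 - <<'E'
from h import *
t=load("w8top.npz");t0=load("top0.npz")
for nm,lo,hi in (("blue",(110,100,30),(128,255,255)),("straw",(18,50,100),(32,150,255))):
    print(nm,[(ar,(RV.T@(plane(t,*q,59)-OV)).round(1)[:2]) for ar,q in blob(t,lo,hi,(180,150,60,90))])
E
```

```text
16.275 52.03264890920998 [ 0.93812601  0.15007396 -0.64412664] [ 0.86  0.39  1.96 -0.77  0.67  2.08] handle shift [-42.6  31.6] grasp-based [-40.4  29.6]
lens px (np.float64(292.7485110073865), np.float64(118.98434472026))
wrist red 215 (309.1, 133.5) [  0.5 -39.5  59. ]
wrist blue 311 (283.8, 120.0) [ 1.   3.2 59. ]
wrist blue 67 (273.9, 123.0) [-8.7 15.5 59. ]
wrist straw 366 (276.3, 150.0) [-39.5   1.7  59. ]
wrist straw 309 (301.9, 161.6) [-39.6 -40.2  59. ]
wrist green 37 (299.0, 114.1) [ 18.1 -16.1  59. ]
wrist green 106 (366.7, 178.7) [ -21.9 -163.8   59. ]
top red 62 (220.1, 186.7) [  0.3 -41.7  59. ]
top blue 42 (206.7, 191.7) [-2.9 -0.1 59. ]
top straw 85 (224.5, 199.5) [-42.9 -42.6  59. ]
top straw 86 (210.5, 203.4) [-42.   -0.8  59. ]
top green 32 (254.4, 183.8) [ -22.3 -140.2   59. ]
blue [(42, array([-2.9, -0.1]))]
straw [(86, array([-43.2, -42.5])), (87, array([-42.3,  -0.7]))]
```

View pics/w8.png

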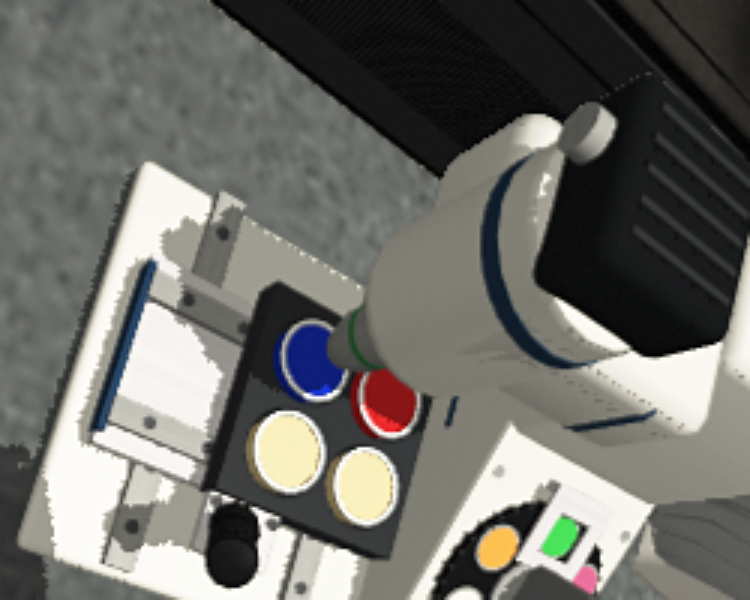

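The last view shows the hand clear, all dishes in their nests, and the blue dish under the lens tip at crop (330,355). Green is in the window at crop (562,538).

```bash
python3 -c "
from bench import arm
print(arm.sign_off())"
```

```text
the job is handed in; nothing more can be done
None
```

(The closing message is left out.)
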